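# Release the lever press and push the cap home

## Task

The lever of the small bench press is held up by its ratchet pawl. Press the pawl's thumb plate down until the pawl flips clear of the ratchet wheel and stays clear, then push the lever down to its stop so that the ram seats the cap on the specimen pot. Only press and push, picking nothing up; leave the lever down, the pawl clear, and the pot and everything else standing where they are.

Things in the scene. Friction and masses are not known exactly. Their poses are not given: they have to be found in the camera images.
- press: Grey cast C-frame bench press, fixed; base 240 x 120 mm, head 60 mm wide, top at 235 mm. Origin: centre of the base's underside, on the bench. Own axes: -x = its front, where the lever points; +x = rear, where the column and pawl plate are; z up. Lever, toothed wheel and pawl are outside the head on its -y side. The square ram, at x = -30 mm, y = 0, reaches 300 mm above the bench.
- pawl_plate (a point): Top centre of the pawl's thumb plate: steel, 32 (press x) x 30 (press y) x 5 mm, at the rear end of the pawl, open from above, about 233 mm above the bench while the pawl is in the teeth. It is then 104 mm to press +x and 52 mm to press -y of the press origin. The head's side face is at press y = -30 mm.
- pawl (a joint): Pawl angle, rad: 0 = hook nose in the wheel's teeth (to 0.05 if resting on a tooth's back), 0.40 = flipped clear. Pressing the plate about 21 mm down takes it to 0.40. Sprung detent: about 3 N at the plate to start, falling to none at 0.20, past which it snaps on and stays clear; short of that it springs back. Its pivot, along press y, is 52 mm in front of (press -x) and 14 mm below the plate.
- lever_grip (a point): Middle of the lever's hand grip, on the grip's centre line: black rubber cylinder 26 mm in diameter and 95 mm long, the outer end of a 15 mm round steel bar. It is 168 mm from the lever's axis; the lever ends 215 mm from the axis.
- lever_axis (a point): Point on the lever's horizontal turning axis (which runs along press y), in the lever's own plane: 185 mm above the bench, press x = -6 mm, y = -62 mm. It does not move with the lever.
- lever (a joint): Lever angle, rad: at 0 it points to the press's front (-x), 40 degrees above level; grows as the lever goes down; level at 0.70; stop at 1.05, 20 degrees below level. With the pawl in the teeth it is blocked at about 0.15. With the pawl clear it moves against steady friction, about 4 to 6 N at the grip, and stays where it is left.
- cap_top (a point): Centre of the top of the white cap, 49 mm in diameter and 14 mm high, that sits loosely on the pot, directly under the ram; about 98 mm above the bench before, 93 mm when seated.
- cap (a joint): How far the cap has been pushed down on the pot, m: 0 = loose on the rim, about 0.005 = seated (reached when the lever is at its stop). Stiff push fit, about 18 N; the ram moves 12.5 mm per rad of lever, and meets the cap at about 0.65 rad.
- pot: Loose clear plastic specimen pot, 45 mm in diameter and 60 mm high without its cap, 110 g, standing on the anvil under the ram. Origin: centre of its underside; z up.
- tube_rack: Bystander: white rack 150 x 48 x 45 mm with four blue-capped tubes, 118 mm high in all, long side along its x. Origin: centre of its underside.
- sample_jar: Bystander: glass jar with black lid, 62 mm in diameter, 85 mm high. Origin: centre of its underside.
- beaker_pot: Bystander: yellow plastic pot, 72 mm in diameter, 78 mm high. Origin: centre of its underside.
- reagent_bottle: Bystander: amber bottle with blue cap, 66 mm in diameter, 150 mm high. Origin: centre of its underside.
There are look-alikes about, which are no part of the job. What is shaped like the pot but green is not meant.

How it is judged:
On the way, in this order (a step that is already met when the one before it is completed fails the run):
1. the pawl is flipped clear of the ratchet wheel while the lever is still up (value of joint pawl above 0.32 rad and value of joint lever below 0.3 rad), for 0.2 s.
2. the lever is pushed down to its stop and the cap is seated (value of joint lever above 0.99 rad and value of joint cap above 0.0035 m), for 0.2 s.
At the end, for the whole second after the job is handed in: The lever is down within 0.06 rad of its stop (over 0.99 rad), the cap is pushed down at least 3.5 mm, the pawl is still clear (over 0.32 rad), the pot stands upright (within 0.1 rad) and at rest within 12 mm of where it was, and each bystander is within 20 mm of where it was (all of step 2 and value of joint pawl above 0.32 rad and linear speed of pot below 0.02 m/s and angle between pot's own z axis and vertical below 0.1 rad and distance of pot from where it was at the start of the episode below 0.012 m and distance of each of tube_rack, sample_jar, beaker_pot, reagent_bottle from where it was at the start of the episode below 0.02 m); the robot touches nothing.
It fails at once if the pot is lifted, knocked over or pushed off its place (distance of pot from where it was at the start of the episode above 0.015 m or angle between pot's own z axis and vertical above 0.3 rad).
It fails at once if a bystander is lifted, carried or knocked (distance of any of tube_rack, sample_jar, beaker_pot, reagent_bottle from where it was at the start of the episode above 0.03 m).
It also fails if it takes over 51 s, if anything falls off the work surface, if the arm or the gripper's body presses on something with over 40 N, if the wrist force passes 120 N, or if a joint passes its speed limit or range.

## Robot

A 6-joint arm with a two-finger parallel gripper is mounted at the origin on the work surface. World frame = base frame: x ahead of the robot, y to its left, z up, the work surface at z = 0. Lengths are in m, angles in rad, forces in N, time in s.
With the tool pointing down it reaches from about 0.325 to 0.9 m from the base axis. Payload 6.1 kg.
Tool frame: the origin (TCP) lies on the centre line of the jaws, within the pads' length; the fingertips stand 11 mm ahead of it and the grasp point (between the pads) lies 8 mm behind it; z points along the fingers, y is the direction in which the jaws open and shut (so a half turn about z gives the same grasp; the last joint's range is limited). The gripper opens to 87 mm and grips with 3 to 60 N. Pads are 19 mm wide; open, the fingers measure 117 mm over their backs; the gripper's body (75 mm by 190 mm) begins 51 mm behind the grasp point.
Start: joints at [1.157, 0.22, 1.526, -0, 1.395, -0.126], TCP at [0.177, 0.599, 0.234] pointing down, gripper open.
Joint ranges: [-2.98, 2.98], [-0.91, 2.08], [0.09, 2.57], [-1.24, 4.39], [0.2, 2.65], [-2.68, 2.68]. Speed limits (rad/s): [2.57, 2.57, 3.01, 3.14, 3.14, 3.14].

## Interface

Orientations are given as a rotation vector (axis times angle).
In Python, from workcell import status, vision, job gives the robot as it stands. The module is installed in compiled form; this text tells all that it offers.
- The arm moves only by the shell command python3 -m inch 'ROWS' [FORCE]. ROWS is JSON, one flat list of numbers, 7 for each row, row after row: the turn, a rotation vector about the tool's x, y, z in degrees, then the shift along the tool's x, y, z in m, then the finger opening in m, from 0 to 0.087. In form: [wx, wy, wz, tx, ty, tz, gripper, wx, wy, wz, tx, ty, tz, gripper, ...]. A call has 1 to 12 rows; each row shifts and turns the commanded pose from where the row before left it, along the tool's axes as they then stand; what a row does not reach is not made up. A row lasts 1/8 s, in which the tool goes at most 62.5 mm and 10.7 degrees, less where a joint would pass 70% of its speed; a pose out of reach is approached as far as the arm can. A call with a gripper value outside its range is refused whole. The fingers move at their own pace and stop on an object; FORCE is the grip in N (left out, the last holds). Time passes only in rows, so rows that do not move let the fingers close. It gives the time, the measured TCP pose, the force and the opening at its end, in the units of the state.
- status.read_state(): the state, without advancing time (a new reading comes with each control period).
- vision.get_image(name): name is "side" or "top" or "wrist"; returns the picture (400x640x3 uint8, red, green, blue); there is no depth.
- vision.camera_model(name): a dict with "mtx" (3x3 intrinsics, pixels), "extrinsics" (4x4, takes a point from camera to world coordinates). Camera axes: x right, y down, z forward; pixel columns grow to the right and rows downward; lengths in m; the calibration is good to about 2 mm. A picture is of the moment at which its call begins: read the wrist's pose just before it. camera_model takes no time and is no camera call; for the wrist camera it gives the pose at the moment of the call.
- job.close_job(): hands the job in, once; it reports no verdict.
The state is a dict: "time": time; "joint_pos": joint angles; "qd": joint speeds; "joint_torque": joint torques, N m; "eef_pos": TCP position; "tool_rot": TCP orientation; "contact_force": force on the tool from outside, world axes, zero at the start; "torque": the same for the moment, N m; "gripper_width": finger opening in m.
Only numpy, scipy, OpenCV 4.12 (cv2) and the standard library are available. Lean on these libraries where they do the work, as an engineer would, in place of code of your own. Each camera call takes 0.05 s, during which the arm holds its last target.

## Working session

There is one attempt and no reset: what is moved stays moved. The work goes in short steps, Python scripts to look and compute and a shell command to move; the robot and the scene stay as the last step left them, time stands still between calls to the robot, and variables do not carry over. Pictures are saved under pics/ and viewed, and the job is handed in when it is done.

```bash
mkdir -p pics
python3 - <<'E'
from workcell import status, vision
import cv2,numpy as np
s=status.read_state();print({k:np.round(v,3).tolist() for k,v in s.items()})
for n in ("side","top","wrist"):
    im=vision.get_image(n);cv2.imwrite(f"pics/{n}0.png",im[:,:,::-1])
    m=vision.camera_model(n);print(n,np.round(m["mtx"],1).tolist(),np.round(m["extrinsics"],3).tolist())
E
```

```text
{'time': 0.0, 'joint_pos': [1.157, 0.221, 1.528, -0.0, 1.395, -0.126], 'qd': [-0.003, 0.001, 0.0, 0.002, 0.0, -0.001], 'joint_torque': [-0.002, -49.462, -38.737, 0.07, 0.058, -0.0], 'eef_pos': [0.177, 0.599, 0.232], 'tool_rot': [-0.45, -3.109, 0.003], 'contact_force': [-0.96, 0.152, -0.116], 'torque': [0.022, 0.067, 0.017], 'gripper_width': 0.087}
side [[407.2, 0.0, 320.2], [0.0, 407.2, 198.2], [0.0, 0.0, 1.0]] [[0.667, -0.479, 0.571, -0.076], [-0.745, -0.433, 0.507, -0.622], [0.004, -0.764, -0.645, 0.944], [0.0, 0.0, 0.0, 1.0]]
top [[507.1, 0.0, 309.0], [0.0, 507.1, 197.1], [0.0, 0.0, 1.0]] [[-0.026, -0.993, 0.114, 0.391], [-1.0, 0.026, -0.0, -0.033], [-0.003, -0.114, -0.994, 1.94], [0.0, 0.0, 0.0, 1.0]]
wrist [[314.7, 0.0, 317.4], [0.0, 314.7, 196.4], [0.0, 0.0, 1.0]] [[0.283, 0.915, 0.287, 0.099], [0.959, -0.27, -0.086, 0.623], [-0.001, 0.3, -0.954, 0.385], [0.0, 0.0, 0.0, 1.0]]
```

View pics/side0.png

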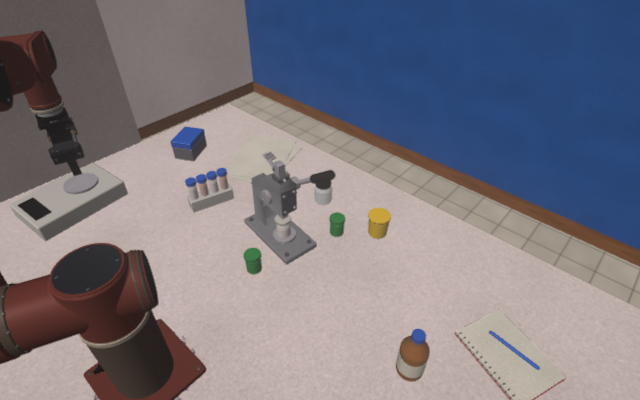

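View pics/top0.png

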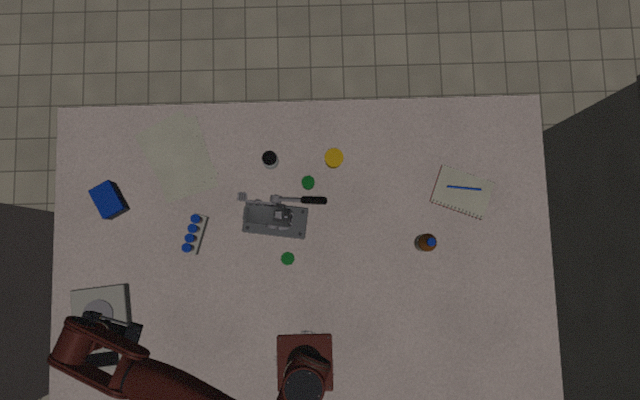

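View pics/wrist0.png

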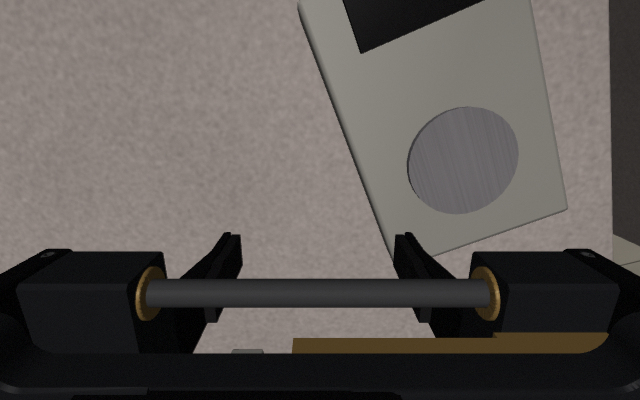

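The side view shows the press at (280,215), with the lever grip at about (322,177). The top view has the grip at (315,200), the pawl plate probably at (242,197), the base around (275,220) and green look-alike pots at (308,182) and (288,258). I'll crop in closer.

Run:
```python
import cv2,numpy as np
a=cv2.imread("pics/top0.png")[170:255,225:345];cv2.imwrite("pics/topc.png",cv2.resize(a,None,fx=6,fy=6,interpolation=cv2.INTER_CUBIC))
a=cv2.imread("pics/side0.png")[140:265,230:350];cv2.imwrite("pics/sidec.png",cv2.resize(a,None,fx=4.5,fy=4.5,interpolation=cv2.INTER_CUBIC))
```

```text
(no output)
```

View pics/topc.png

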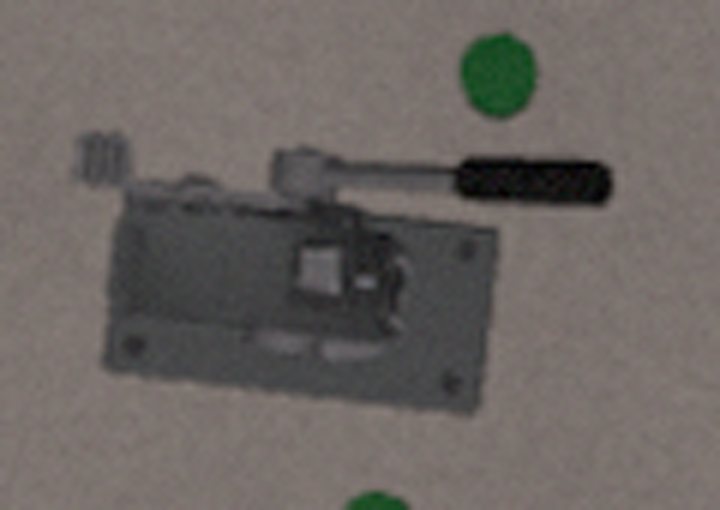

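View pics/sidec.png

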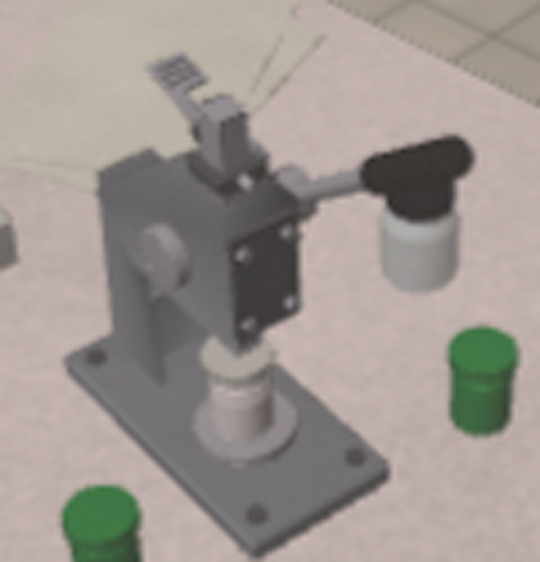

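The crops show one ribbed thumb plate at top crop (103,158), which is pixel (242.2,196.3), and in the side crop at (177,72), pixel (269.3,156). The black grip is at crop (533,181). Nothing else looks like a thumb plate or a grip. The green pots and the jar with the black lid are decoys or bystanders.

```bash
cat > h.py <<'E'
import numpy as np
from workcell import vision
def ray(n,p):
    m=vision.camera_model(n);K=np.array(m["mtx"]);E=np.array(m["extrinsics"])
    d=E[:3,:3]@np.linalg.solve(K,[p[0],p[1],1.]);return E[:3,3],d
def onz(n,p,z):
    o,d=ray(n,p);return o+d*(z-o[2])/d[2]
def two(p,q,a="top",b="side"):
    o1,d1=ray(a,p);o2,d2=ray(b,q)
    t=np.linalg.lstsq(np.c_[d1,-d2],o2-o1,rcond=None)[0]
    x,y=o1+d1*t[0],o2+d2*t[1];return (x+y)/2,np.linalg.norm(x-y)
def proj(n,P):
    m=vision.camera_model(n);K=np.array(m["mtx"]);E=np.array(m["extrinsics"])
    c=E[:3,:3].T@(np.array(P)-E[:3,3]);u=K@c;return u[:2]/u[2]
E
python3 - <<'E'
from h import *
np.set_printoptions(precision=4,suppress=True)
T=lambda x,y:(225+(x+.5)/6-.5,170+(y+.5)/6-.5); S=lambda x,y:(230+(x+.5)/4.5-.5,140+(y+.5)/4.5-.5)
print("plate",onz("top",T(103,158),.233),two(T(103,158),S(177,72)))
print("grip",two(T(533,181),S(417,165)), two(T(605,182),S(468,152)))
c=[onz("top",T(*p),.018) for p in [(497,230),(478,413),(103,368)]]
print(c, np.linalg.norm(c[0]-c[1]),np.linalg.norm(c[1]-c[2]))
o=(c[0]+c[2])/2; ex=c[2]-c[1];ex/=np.linalg.norm(ex);ey=np.array([-ex[1],ex[0],0])
yaw=np.arctan2(ex[1],ex[0]);print("o",o,"yaw",np.degrees(yaw))
o[2]=0
for nm,p in dict(plate=(.104,-.052,.233),axis=(-.006,-.062,.185),ramtop=(-.03,0,.3),captop=(-.03,0,.098)).items():
    P=o+ex*p[0]+ey*p[1]+[0,0,p[2]]; print(nm,P,proj("top",P),proj("side",P))
print("ramtop meas",onz("top",T(320,270),.3))
E
```

```text
plate [0.5968 0.1937 0.233 ] (array([0.5984, 0.1928, 0.231 ]), np.float64(0.0034889040396159743))
grip (array([ 0.5726, -0.0497,  0.2886]), np.float64(0.003927821201681342)) (array([ 0.5688, -0.0892,  0.3199]), np.float64(0.007371123706632988))
[array([ 0.57  , -0.0271,  0.018 ]), array([ 0.4546, -0.0121,  0.018 ]), array([0.4892, 0.2238, 0.018 ])] 0.11634577152225846 0.23840163351275348
o [0.5296 0.0983 0.018 ] yaw 81.6611337329943
plate [0.5962 0.1937 0.233 ] [241.7436 196.1048] [267.6016 155.3172]
axis [0.5901 0.0834 0.185 ] [275.2756 198.5863] [292.2214 183.2733]
ramtop [0.5253 0.0687 0.3   ] [277.7676 214.4015] [277.5753 163.1639]
captop [0.5253 0.0687 0.098 ] [281.3057 218.8281] [281.77   217.5322]
ramtop meas [0.5247 0.0682 0.3   ]
```

The points agree with each other: plate (0.597,0.193,0.233), press yaw 81.7°, ram top within 1 mm, and lever angle about 0. I'll close the fingers and move above the plate.

```bash
python3 -m inch '[0,0,0,-0.02,-0.01,-0.015,0, 0,0,0,-0.045,-0.0235,-0.015,0, 0,0,0,-0.045,-0.0235,-0.015,0, 0,0,0,-0.045,-0.0235,-0.015,0, 0,0,0,-0.045,-0.0235,0,0, 0,0,0,-0.045,-0.0235,0,0, 0,0,0,-0.045,-0.0235,0,0, 0,0,0,-0.045,-0.0235,0,0, 0,0,0,-0.045,-0.0235,0,0, 0,0,0,-0.045,-0.0235,0,0, 0,0,0,-0.045,-0.0235,0,0, 0,0,0,-0.045,-0.0235,0,0]' 20
python3 -m inch '[0,0,10.2,0,0,0,0, 0,0,10.2,0,0,0,0, 0,0,10.2,0,0,0,0, 0,0,10.2,0,0,0,0, 0,0,10.2,0,0,0,0, 0,0,10.2,0,0,0,0, 0,0,10.2,0,0,0,0, 0,0,10.2,0,0,0,0, 0,0,0,0,0,0,0]'
cat >> h.py <<'E'
from scipy.spatial.transform import Rotation as R
from workcell import status
PL=np.array([.597,.193,.233]);AX=np.array([.590,.0834,.185]);EX=np.array([np.cos(np.radians(81.7)),np.sin(np.radians(81.7)),0]);EY=np.array([-EX[1],EX[0],0])
def rep(target,yaw=81.7):
    s=status.read_state();p=np.array(s["eef_pos"]);r=R.from_rotvec(s["tool_rot"]);M=r.as_matrix()
    np.set_printoptions(precision=4,suppress=True)
    print("t",s["time"],"p",p,"F",np.array(s["contact_force"]),"yawx",np.degrees(np.arctan2(M[1,0],M[0,0])),"z",M[:,2],"w",s["gripper_width"])
    print("tool shift to target",M.T@(np.array(target)-p),"turn",np.degrees((r.inv()*R.from_matrix(np.c_[EX,-EY,[0,0,-1]])).as_rotvec()))
E
python3 -c "
from h import *
rep(PL+[0,0,.045])"
```

```text
time: 1.65
eef_pos: [0.5962, 0.193, 0.2948]
tool_rot: [0.452, 3.108, 0.0]
contact_force: [-0.2, -0.4, 0.5]
gripper_width: 0.0008
time: 2.78
eef_pos: [0.5952, 0.1946, 0.2945]
tool_rot: [2.371, 2.06, 0.001]
contact_force: [-0.8, -0.9, 0.3]
gripper_width: 0.0004
t 2.775 p [0.5952 0.1946 0.2945] F [-0.7869 -0.8971  0.3241] yawx 81.96188622577148 z [ 0.0009 -0.0002 -1.    ] w 0.0003895681653100283
tool shift to target [-0.0013  0.002   0.0165] turn [0.0518 0.0029 0.2619]
```

Run:
```python
from h import *
import cv2
a=vision.get_image("side")[:,:,::-1];cv2.imwrite("pics/s1.png",cv2.resize(a[60:230,190:360],None,fx=3.4,fy=3.4,interpolation=cv2.INTER_CUBIC))
w=vision.get_image("wrist")[:,:,::-1];cv2.imwrite("pics/w1.png",w)
print(proj("wrist",PL),proj("wrist",PL-.016*EX+.015*EY),proj("wrist",PL+.016*EX-.015*EY))
```

```text
[318.79671117 220.29390156] [298.40300197 240.24560997] [340.05347736 199.49784153]
```

View pics/w1.png

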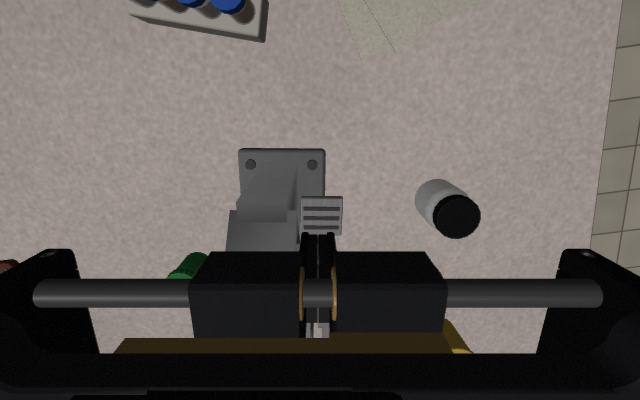

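View pics/s1.png

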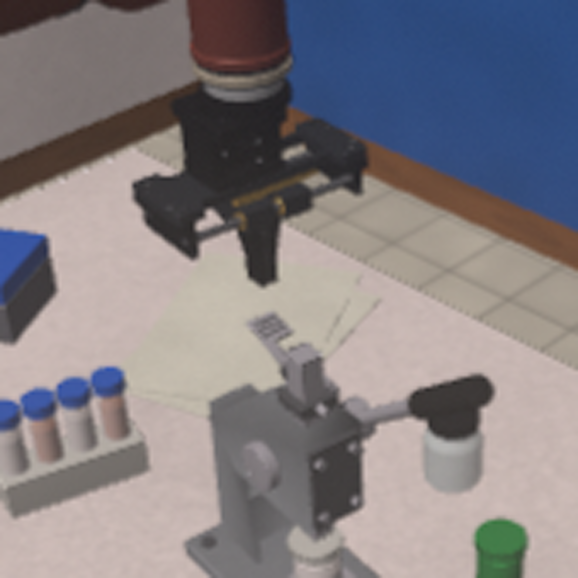

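The wrist view shows the ribbed plate at (321,216). It was predicted at (319,220), so the two agree to about 2 mm. The fingers hang right above it and can go down.

```bash
python3 -m inch '[0,0,0,0.001,0.003,0.02,0, 0,0,0,0,0,0.02,0, 0,0,0,0,0,0.006,0, 0,0,0,0,0,0.004,0, 0,0,0,0,0,0.004,0, 0,0,0,0,0,0,0]'
python3 -m inch '[0,0,0,0,0,0.004,0, 0,0,0,0,0,0.004,0]'
python3 -m inch '[0,0,0,0,0,0.004,0, 0,0,0,0,0,0.003,0, 0,0,0,0,0,0,0]'
python3 - <<'E'
from h import *
import cv2
rep(PL)
a=vision.get_image("side")[:,:,::-1];cv2.imwrite("pics/s2.png",cv2.resize(a[110:230,220:340],None,fx=4.5,fy=4.5,interpolation=cv2.INTER_CUBIC))
E
```

```text
time: 3.62
eef_pos: [0.5981, 0.1962, 0.2394]
tool_rot: [2.372, 2.06, -0.0]
contact_force: [-0.7, 0.2, -1.2]
gripper_width: 0.0005
time: 3.88
eef_pos: [0.5984, 0.1963, 0.2316]
tool_rot: [2.372, 2.059, 0.001]
contact_force: [-0.4, 0.2, 1.3]
gripper_width: 0.0005
time: 4.25
eef_pos: [0.5981, 0.1961, 0.2247]
tool_rot: [2.373, 2.059, -0.0]
contact_force: [0.4, -0.8, 1.3]
gripper_width: 0.0002
t 4.25 p [0.5981 0.1961 0.2247] F [ 0.4026 -0.7912  1.2894] yawx 81.90808490382224 z [-0.0001 -0.0002 -1.    ] w 0.00024254807954087173
tool shift to target [-0.0033 -0.0006 -0.0083] turn [-0.0025  0.0094  0.2081]
```

View pics/s2.png

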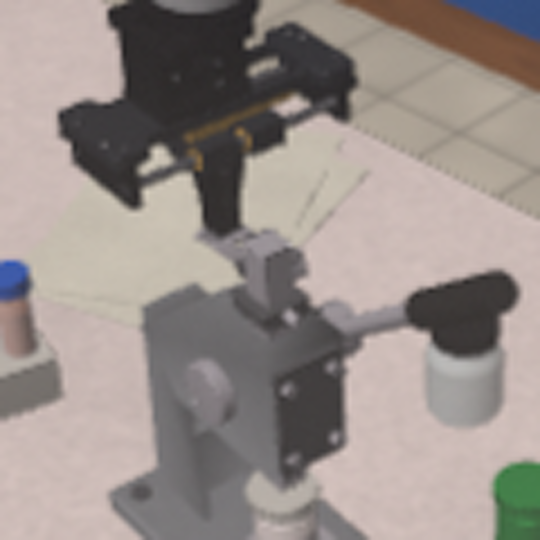

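The fingers are on the plate, which is visibly lowered. I'll press a few millimetres more, retreat and check.

```bash
python3 -m inch '[0,0,0,0,0,0.003,0, 0,0,0,0,0,0,0, 0,0,0,0,0,0,0]'
python3 -m inch '[0,0,0,0,0,-0.02,0, 0,0,0,0,0,-0.05,0, 0,0,0,0,0,-0.05,0, 0,0,0,0,0,-0.04,0, 0,0,0,0,0,0,0]'
python3 - <<'E'
from h import *
import cv2
a=vision.get_image("side")[:,:,::-1];cv2.imwrite("pics/s3.png",cv2.resize(a[110:230,220:340],None,fx=4.5,fy=4.5,interpolation=cv2.INTER_CUBIC))
w=vision.get_image("wrist")[:,:,::-1];cv2.imwrite("pics/w3.png",w)
r=lambda th:PL+EX*(-.052+.052*np.cos(th)+.014*np.sin(th))+np.array([0,0,-.014+.014*np.cos(th)-.052*np.sin(th)])
for th in (0,.4):print(proj("side",r(th)),proj("wrist",r(th)))
rep(AX-EX*.140+[0,0,.2])
E
```

```text
time: 4.68
eef_pos: [0.5982, 0.1961, 0.224]
tool_rot: [2.372, 2.059, 0.001]
contact_force: [-5.9, -1.8, 13.1]
gripper_width: 0.0007
time: 5.3
eef_pos: [0.5997, 0.1966, 0.3872]
tool_rot: [2.369, 2.056, 0.012]
contact_force: [0.4, 0.1, -1.0]
gripper_width: 0.0004
[267.95985148 155.28893282] [315.37406908 189.21041552]
[268.25232863 160.79148523] [315.4749299  182.39074146]
t 5.4 p [0.5982 0.1963 0.3819] F [ 0.0905 -0.4451 -0.9584] yawx 81.91270052792255 z [ 0.0008  0.0002 -1.    ] w 0.00032371551942030324
tool shift to target [-0.2529  0.0072 -0.0032] turn [ 0.0461 -0.0185  0.2127]
```

View pics/s3.png

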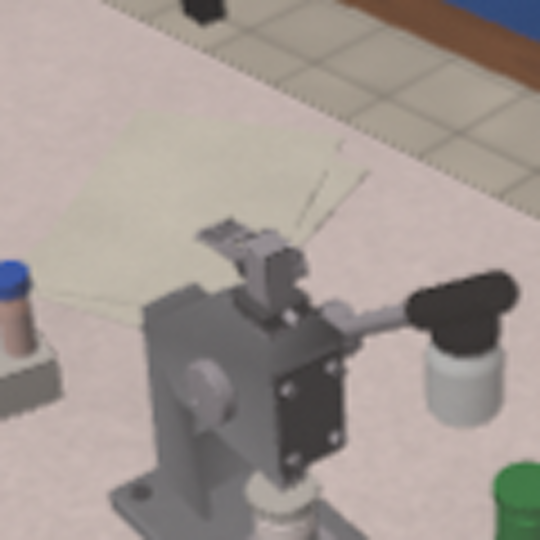

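View pics/w3.png

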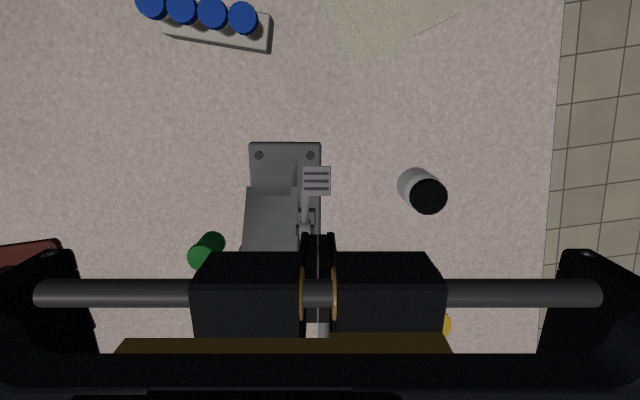

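The plate now sits at side pixel (270.7,161.8). It moved 5.8 px down, against 5.5 px predicted for 0.40 rad, and the press ended on a hard stop at 13 N. So the pawl is clear and stays clear, with the lever still up. Next I'll move over the grip.

```bash
python3 -m inch '[0,0,0,-0.025,0.0015,0,0, 0,0,0,-0.045,0.0015,0,0, 0,0,0,-0.045,0.0015,0,0, 0,0,0,-0.045,0.002,0,0, 0,0,0,-0.045,0.001,0,0, 0,0,0,-0.030,0.001,0,0, 0,0,0,-0.017,0.0005,0,0, 0,0,0,0,0,0,0]'
python3 - <<'E'
from h import *
import cv2
rep(AX-EX*.140-EY*.002+[0,0,.153])
a=vision.get_image("side")[:,:,::-1];cv2.imwrite("pics/s4.png",cv2.resize(a[90:230,240:380],None,fx=4,fy=4,interpolation=cv2.INTER_CUBIC))
w=vision.get_image("wrist")[:,:,::-1];cv2.imwrite("pics/w4.png",w)
print(proj("wrist",AX-EX*.06+[0,0,.06]))
E
```

```text
time: 6.4
eef_pos: [0.5713, -0.055, 0.3803]
tool_rot: [-2.373, -2.056, 0.001]
contact_force: [-0.7, -0.6, 0.7]
gripper_width: 0.0002
t 6.4 p [ 0.5713 -0.055   0.3803] F [-0.7212 -0.569   0.728 ] yawx 81.8251787696972 z [-0.0018  0.0007 -1.    ] w 0.00018085886212503363
tool shift to target [-0.0003  0.0006  0.0423] turn [-0.1095 -0.0225  0.1252]
[314.9264 103.9061]
```

View pics/s4.png

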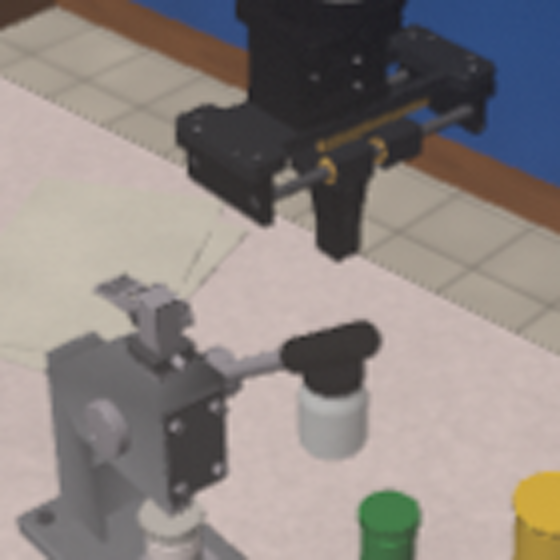

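View pics/w4.png

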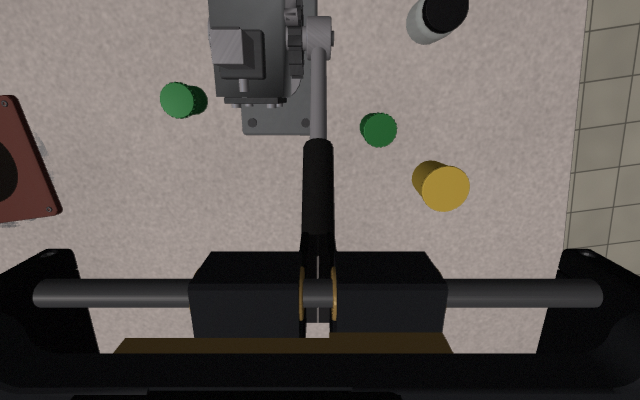

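In the wrist view the black grip runs down column 318, in line with the closed fingers. I'll go down and push.

```bash
python3 -m inch '[0,0,0,0,0.0005,0.015,0, 0,0,0,0,0,0.015,0, 0,0,0,0,0,0.008,0, 0,0,0,0,0,0.006,0, 0,0,0,-0.001,0,0.008,0, 0,0,0,-0.001,0,0.008,0, 0,0,0,-0.001,0,0.008,0]'
python3 -c "
from h import *
rep(AX-EX*.16-EY*.002+[0,0,-.03])"
```

```text
time: 7.38
eef_pos: [0.5723, -0.0579, 0.3146]
tool_rot: [2.371, 2.057, 0.002]
contact_force: [-0.7, 0.6, 5.2]
gripper_width: 0.0002
t 7.375 p [ 0.5723 -0.0579  0.3146] F [-0.7203  0.5894  5.2116] yawx 81.90075113863163 z [ 0.0027 -0.0008 -1.    ] w 0.00018994624196619694
tool shift to target [-0.0175 -0.0013  0.1596] turn [0.157  0.0227 0.2008]
```

```bash
python3 -m inch '[0,0,0,-0.0015,0,0.008,0, 0,0,0,-0.0015,0,0.008,0, 0,0,0,-0.0015,0,0.008,0, 0,0,0,-0.0015,0,0.008,0, 0,0,0,-0.0015,0,0.008,0, 0,0,0,-0.0015,0,0.008,0, 0,0,0,-0.0015,0,0.008,0, 0,0,0,-0.0015,0,0.008,0, 0,0,0,-0.0015,0,0.008,0, 0,0,0,-0.0015,0,0.008,0, 0,0,0,-0.0015,0,0.008,0, 0,0,0,0,0,0.008,0]'
python3 - <<'E'
from h import *
import cv2
rep(AX-EX*.16-EY*.002+[0,0,-.03])
a=vision.get_image("side")[:,:,::-1];cv2.imwrite("pics/s5.png",cv2.resize(a[90:250,220:380],None,fx=3.5,fy=3.5,interpolation=cv2.INTER_CUBIC))
E
```

```text
time: 8.88
eef_pos: [0.57, -0.0749, 0.2181]
tool_rot: [2.371, 2.057, 0.001]
contact_force: [0.2, -3.5, 4.4]
gripper_width: 0.0006
t 8.875 p [ 0.57   -0.0749  0.2181] F [ 0.2315 -3.5069  4.4203] yawx 81.87929105704417 z [ 0.0021 -0.0016 -1.    ] w 0.000589336393050643
tool shift to target [-0.0004 -0.0012  0.0631] turn [0.1324 0.074  0.1794]
```

View pics/s5.png

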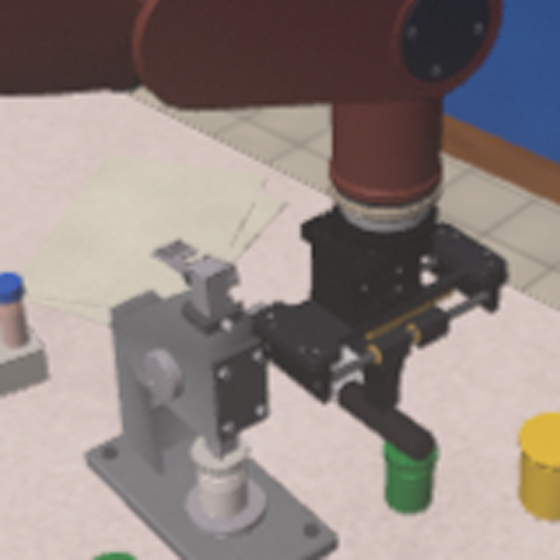

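The lever is about level at a steady 5 N, the plate is still down, and the fingers are well on the grip. I'll continue to the stop.

```bash
python3 -m inch '[0,0,0,0,0,0.007,0, 0,0,0,0,0,0.007,0, 0,0,0,0,0,0.007,0, 0,0,0,0,0,0.007,0, 0,0,0,0,0,0.006,0, 0,0,0,0,0,0.006,0, 0,0,0,0,0,0.005,0, 0,0,0,0,0,0.004,0]'
python3 -m inch '[0,0,0,0,0,0.004,0, 0,0,0,0,0,0.003,0]'
python3 -m inch '[0,0,0,0,0,0.003,0, 0,0,0,0,0,0,0]'
```

```text
time: 9.93
eef_pos: [0.5697, -0.0732, 0.1689]
tool_rot: [-2.372, -2.059, -0.002]
contact_force: [-0.6, 1.0, 7.5]
gripper_width: 0.0008
time: 10.18
eef_pos: [0.5699, -0.0725, 0.162]
tool_rot: [-2.372, -2.059, -0.004]
contact_force: [-0.1, 3.0, 6.5]
gripper_width: 0.0005
time: 10.42
eef_pos: [0.5698, -0.0726, 0.1588]
tool_rot: [-2.372, -2.059, -0.003]
contact_force: [0.9, 0.9, 4.9]
gripper_width: 0.0006
```

```bash
python3 -m inch '[0,0,0,0,0,0.003,0, 0,0,0,0,0,0.002,0]'
python3 -m inch '[0,0,0,0,0,0.002,0, 0,0,0,0,0,0,0]'
python3 -m inch '[0,0,0,0,0,0.002,0, 0,0,0,0,0,0,0]'
```

```text
time: 10.68
eef_pos: [0.5699, -0.0726, 0.1543]
tool_rot: [-2.372, -2.059, -0.004]
contact_force: [-1.2, 3.0, 14.3]
gripper_width: 0.0003
time: 10.92
eef_pos: [0.5701, -0.0725, 0.1542]
tool_rot: [-2.372, -2.06, -0.004]
contact_force: [-5.0, 3.8, 17.6]
gripper_width: 0.0005
time: 11.18
eef_pos: [0.5702, -0.0725, 0.1538]
tool_rot: [2.372, 2.06, 0.005]
contact_force: [-9.2, 4.1, 27.5]
gripper_width: 0.0004
```

It stopped hard at TCP z 0.154 (0.155 was expected for the stop), with the force rising to 27 N. I'll hold briefly, retreat straight up and check.

```bash
python3 -m inch '[0,0,0,0,0,0,0, 0,0,0,0,0,-0.004,0, 0,0,0,0,0,-0.02,0, 0,0,0,0,0,-0.05,0, 0,0,0,0,0,-0.05,0, 0,0,0,-0.05,0,-0.03,0, 0,0,0,-0.05,0,0,0, 0,0,0,-0.05,0,0,0, 0,0,0,-0.04,0,0,0, 0,0,0,0,0,0,0, 0,0,0,0,0,0,0]'
python3 - <<'E'
from h import *
import cv2
rep(AX)
s=vision.get_image("side")[:,:,::-1];t=vision.get_image("top")[:,:,::-1]
cv2.imwrite("pics/s6.png",cv2.resize(s[130:270,220:360],None,fx=4,fy=4,interpolation=cv2.INTER_CUBIC))
cv2.imwrite("pics/t6.png",cv2.resize(t[140:265,175:350],None,fx=4.5,fy=4.5,interpolation=cv2.INTER_CUBIC))
for a in (.95,1.0,1.05):
    q=a-np.radians(40); e=AX-EY*.002-EX*.215*np.cos(q)-[0,0,.215*np.sin(q)]; print(a,proj("side",e),proj("top",e))
d=cv2.absdiff(s,cv2.imread("pics/side0.png")).max(2);print(proj("side",[.5253,.0687,.098]),proj("side",[.5253,.0687,.093]),proj("side",PL-[0,0,.021]))
E
```

```text
time: 12.55
eef_pos: [0.5425, -0.2614, 0.3034]
tool_rot: [-2.372, -2.058, -0.001]
contact_force: [-0.1, 0.3, -0.8]
gripper_width: 0.0004
t 12.55 p [ 0.5425 -0.2614  0.3034] F [-0.1152  0.2709 -0.7638] yawx 81.89328251733886 z [-0.0004  0.0013 -1.    ] w 0.0003924573608778253
tool shift to target [ 0.3479 -0.0015  0.1188] turn [-0.034  -0.0692  0.1933]
0.95 [338.152  233.4044] [334.0502 206.5317]
1.0 [337.3385 235.4264] [333.1059 206.7091]
1.05 [336.4186 237.2798] [332.0332 206.8636]
[281.7686 217.5214] [281.8613 218.7225] [268.4881 160.8895]
```

View pics/s6.png

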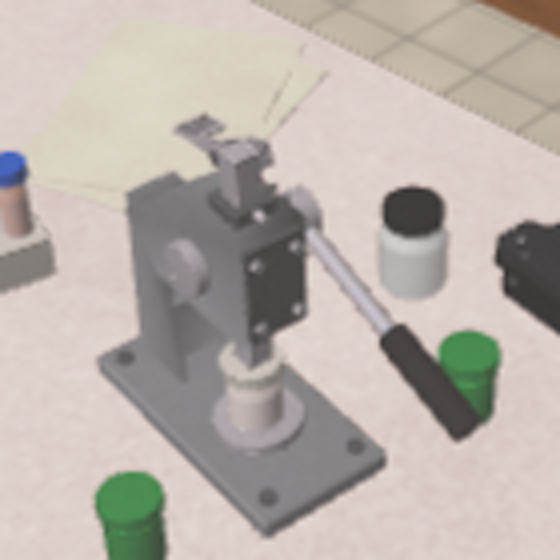

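View pics/t6.png

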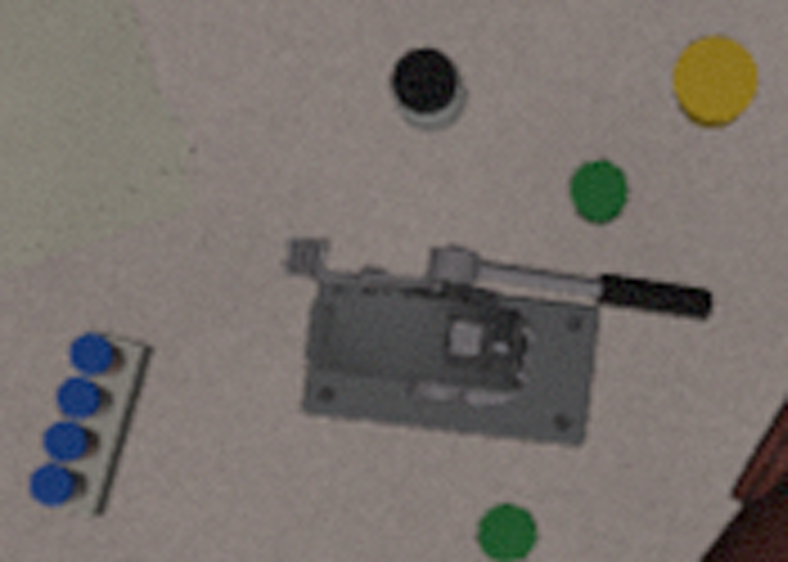

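The grip end is at side pixel (337,236), which reads as 1.0 to 1.05 rad. The thumb plate is still at (270,162), so the pawl is clear. The ram is on the cap, the pot is upright, the bystanders look unmoved and the robot is touching nothing. I'll hand the job in.

```bash
python3 -c "
from workcell import job
print(job.close_job())"
```

```text
the job is handed in; nothing more can be done
None
```

The job is done and handed in at about 12.6 s. I pressed the thumb plate down with closed fingers until the pawl flipped clear, then pushed the lever down to its stop and backed the arm away clear of everything.

- **Pawl:** the plate dropped 5.8 px in the side view, against 5.5 px expected for 0.40 rad. It was still down in the last pictures.
- **Lever:** it stopped hard at TCP height 0.154 m, where about 0.155 m was expected, with force rising to about 27 N. In the last side view the grip end reads only as 1.0–1.05 rad, so the stop rests mainly on the height and force.
- **Cap:** the ram sits on the cap. I did not measure its 5 mm travel separately, because it is only about 1 px in the picture; I take it as seated because the lever is at its stop.
- **Pot and bystanders:** the pot looks upright and in place, and the rack, jar and yellow pot look unmoved. I judged these by eye. The reagent bottle was outside my last crops, but the arm's path kept well above the bench.
- **Disagreements:** the two-view ray gaps for the plate and grip were 3–7 mm. The wrist view put the plate about 2 mm off, and I corrected for that before pressing.

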